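Take the filler cap off the jam dispenser and hold it

TASK

The jam dispenser is to be refilled: loosen its filler cap, the steel cap with the round black grip on top, and lift it off. The cap comes loose one way only and nothing shows which way, clockwise or anticlockwise: if it stops after a small turn, turn it the other way. Finish while still holding the cap in the gripper, upright and still in the air, about 10 cm above the neck, and leave the bowl, the squeeze bottle and the timer where they stand.

Things in the scene. Friction and masses are not known exactly. Their poses are not given: they have to be found in the camera images.
- dispenser: Steel jam dispenser fixed to the work surface: base plate 140 x 150 mm (x, y), round reservoir 100 mm across, a tap on its front (-x side, up to 96 mm from the axis, 80 mm high), a neck on top. Origin: middle of its underside, on the work surface, under the neck's vertical axis; z up.
- neck_top (a point): Point on the dispenser: middle of the top of its neck, 160 mm above the work surface, under the cap. The cap turns easily on it: the wrong way to a hard stop after 5 to 20 degrees, the right way 50 to 70 degrees to another hard stop; only there it lifts straight off (free once raised 25 mm; pressed against the stop it binds: ease back 5 degrees first). About 75 degrees lie between the stops. The hand varies, hidden.
- filler_cap: Loose cap on the neck, about 150 g: steel skirt 70 mm across, 26 mm high, with a round black ribbed grip on top, 40 mm across, 34 mm high. A small black pointer on the rim marks its own +x. Origin: middle of the skirt's lower edge, 140 mm above the work surface when seated; z is its axis, up. Two tabs inside lie under the neck's flange; pulled up when not open it rises under 4 mm and holds fast.
- cap_grip (a point): Point on the cap's axis where to hold the black grip: 51 mm above the cap's origin, 25 mm above the steel shoulder, 9 mm under the grip's top; 191 mm above the work surface when seated. At a stop, fingers that grip with 10 to 20 N slip round the black grip harmlessly; 15 N is enough to turn the cap.
- prep_bowl: Bystander: small steel bowl, 110 mm across, 42 mm high, standing to the left and nearer the robot. Origin: middle of its underside.
- squeeze_bottle: Bystander: white squeeze bottle, 58 mm across, 208 mm high, standing to the left. Origin: middle of its underside.
- dial_timer: Bystander: white dial timer, 64 mm across, 44 mm high, standing to the right. Origin: middle of its underside.
Mind the look-alikes: they are no part of the job. Leave any green look-alike of the filler_cap alone.

How it is judged:
At the end, for the whole second after the job is handed in: The gripper still holds the cap (over 1 N), its lower edge over 40 mm above the top of the neck and within 150 mm of the neck's axis sideways, tilted under 0.3 rad, slower than 0.03 m/s and not touching the dispenser (z of filler_cap in the frame of neck_top above 0.04 m and horizontal distance between filler_cap and neck_top below 0.15 m and angle between filler_cap's own z axis and vertical below 0.3 rad and linear speed of filler_cap below 0.03 m/s and contact force between the fingers and filler_cap above 1 N and contact force between filler_cap and dispenser below 0.1 N); the arm keeps its last pose, push and grip.
It fails at once if the bowl, the squeeze bottle or the timer is moved by more than 30 mm (distance of any of prep_bowl, squeeze_bottle, dial_timer from where it was at the start of the episode above 0.03 m).
It also fails if it takes over 54 s, if anything falls off the work surface, if the arm or the gripper's body presses on something with over 40 N, if the wrist force passes 120 N, or if a joint passes its speed limit or range.

ROBOT

A 6-joint arm with a two-finger parallel gripper is mounted at the origin on a cart in front of the work surface, level with it; the furniture and walls round the work are solid. World frame = base frame: x ahead of the robot, y to its left, z up, the work surface at z = 0. Lengths are in m, angles in rad, forces in N, time in s.
With the tool pointing down it reaches from about 0.4 to 0.925 m from the base axis. Payload 3.4 kg.
Tool frame: the origin (TCP) lies midway between the tips of the shut fingers; the grasp point (between the pads) lies behind it (manip.tcp_to_grasp is the z of the grasp point in the tool frame, in m); z points along the fingers, x is the direction in which the jaws open and shut, and the axes are right-handed (so a half turn about z gives the same grasp; the last joint's range is limited). The gripper opens to 85 mm and grips with 20 to 120 N. Pads are 22 mm wide; open, the fingers measure 114 mm over their backs; the gripper's body (76 mm by 85 mm) begins 54 mm behind the grasp point. The pads swing forward as they close: fully open they stand 13 mm farther back than shut.
Start: joints at [1.062, 0.307, 1.506, -0, 1.328, -0.073], TCP at [0.242, 0.521, 0.231] pointing down, gripper open.
Joint ranges: [-3.12, 3.12], [-1.05, 2.28], [0.14, 2.33], [-1.42, 4.57], [0.1, 2.73], [-2.68, 2.68]. Speed limits (rad/s): [2.57, 2.57, 3.14, 3.14, 3.14, 3.14].

INTERFACE

Orientations are given as a unit quaternion [w, x, y, z].
In Python, from bench import manip gives the robot as it stands.
- The arm moves only by the tool move_arm, never from a script. Its argument "motion" is one flat list of numbers, 5 for each row, row after row: the shift along the tool's x, y, z in mm, then the turn about the tool's z in rad, then the gripper's target within -1 to 1 (fully open at 1, half-way at 0, shut at -1). A call has 1 to 12 rows; each row is the pose to reach, as a shift and turn from the pose commanded when the call began, along the tool's axes at that moment; what a row does not reach only later rows make up. A row lasts 1/10 s, in which the tool goes at most 50 mm and 8.59 degrees, less where a joint would pass 70% of its speed; a pose out of reach is approached as far as the arm can. A call with a gripper value outside its range is refused whole. The fingers move at their own pace and stop on an object; "grip_force" is the grip in N (left out, the last holds). Time passes only in rows, so rows that repeat a pose let the fingers close. It gives the time, the measured TCP pose, the force and the opening at its end, in the units of the state.
- manip.get_state(): the state, without advancing time (a new reading comes with each control period).
- manip.grab_frame(name): name is "scene" or "top"; returns a dict with "frame" (480x640x3 uint8, red, green, blue), "fov_y" (degrees; the focal length in pixels is half the picture's height over the tangent of half this angle, whatever the lens; pixels are square), "cx", "cy" (the principal point, pixels), "pose" (4x4, takes a point from camera to world coordinates). Camera axes: x right, y down, z forward; pixel columns grow to the right and rows downward; lengths in m; the calibration is good to about 2 mm. A picture is of the moment at which its call begins. There is no depth.
- manip.hand_in(): hands the job in, once; it reports no verdict.
Trained networks look in a picture, given as the dict that the camera call returned (one of the last four; its "shot" number tells which), for a name from the list of things; names that differ only in an ending like _2 or _b are one class to them, and where a whole thing is asked for, a point or a joint stands for the part that bears it (a point fixed in the world has none). Each returns a list of dicts, best first, with "score" (0 to 1); they miss things now and then, are a little off and sometimes report something else, mostly with a low value. They report only what shows in the picture. A call takes as long as a camera call. They do not tell look-alikes from the thing itself.
- manip.regions_of(target, picture): "mask" (480x640 bool, what is visible of it) and "box" ([left, top, right, bottom] in pixels, round what is visible of it).
The state is a dict: "t": time; "joints": joint angles; "joint_vel": joint speeds; "tau": joint torques, N m; "tool_pos": TCP position; "tcp_rot": TCP orientation; "wrist_force": force on the tool from outside, world axes, zero at the start; "wrist_torque": the same for the moment, N m; "finger_gap": finger opening in m.
Only numpy, scipy, OpenCV 4.12 (cv2) and the standard library are available. Lean on these libraries where they do the work, as an engineer would, in place of code of your own. Each camera call takes 0.05 s, during which the arm holds its last target.

## Working session

There is one attempt and no reset: what is moved stays moved. The work goes in short steps, Python scripts to look and compute and a tool call to move; the robot and the scene stay as the last step left them, time stands still between calls to the robot, and variables do not carry over. Pictures are saved under pics/ and viewed, and the job is handed in when it is done.

Besides the shell and the picture viewer there is one more tool, called after "Emit:" by a JSON object that holds its "fn" and its "kwargs", one argument or row to a line. move_arm: Moves the arm, as the interface text tells. Its arguments: {"type":"object","properties":{"motion":{"type":"array","items":{"type":"number"}},"grip_force":{"type":"number"}},"required":["motion"]}

```bash
mkdir -p pics; ls; cat > h.py <<'E'
from bench import manip
import numpy as np, cv2
def K(f):
    fl=240/np.tan(np.radians(f["fov_y"])/2); return fl
def ray(f,u,v):
    fl=K(f); d=np.array([(u-f["cx"])/fl,(v-f["cy"])/fl,1.0]); P=np.array(f["pose"]); return P[:3,3],P[:3,:3]@d
def atz(f,u,v,z):
    o,d=ray(f,u,v); return o+d*(z-o[2])/d[2]
def proj(f,p):
    P=np.array(f["pose"]); c=P[:3,:3].T@(np.array(p)-P[:3,3]); fl=K(f); return c[0]/c[2]*fl+f["cx"],c[1]/c[2]*fl+f["cy"]
def save(f,n): cv2.imwrite("pics/"+n+".png",cv2.cvtColor(f["frame"],cv2.COLOR_RGB2BGR))
E
python3 - <<'E'
from h import *
print(manip.get_state()); print(manip.tcp_to_grasp)
for n in ["scene","top"]:
    f=manip.grab_frame(n); save(f,n+"0"); print(n,f["fov_y"],f["cx"],f["cy"],np.round(f["pose"],3).tolist())
    for t in ["filler_cap","dispenser","prep_bowl","squeeze_bottle","dial_timer"]:
        for r in manip.regions_of(t,f)[:3]: 
            m=r["mask"]; ys,xs=np.nonzero(m); print(t,round(r["score"],2),np.round(r["box"],1), xs.mean().round(1),ys.mean().round(1))
E
```

```text
pics
{'t': 0.0, 'joints': array([ 1.06249117e+00,  3.07534611e-01,  1.50770577e+00,  2.17312056e-05,
        1.32838899e+00, -7.34965789e-02]), 'joint_vel': array([-8.48252509e-04,  7.56192684e-04,  9.71096000e-05,  8.98036004e-04,
        1.42390524e-03, -3.72231073e-04]), 'tau': array([-2.87734692e-03, -4.57548487e+01, -2.51912570e+01, -4.62341195e-04,
        1.38696286e-02, -1.18107039e-05]), 'tool_pos': array([0.24187611, 0.52086513, 0.23039081]), 'tcp_rot': array([ 4.74020622e-04,  8.42982822e-01,  5.37939517e-01, -9.01372593e-04]), 'wrist_force': array([ 0.08941185, -0.25702709,  0.68608702]), 'wrist_torque': array([-9.50478587e-05,  4.18070114e-02, -3.35424756e-02]), 'finger_gap': 0.0853647396096544}
-0.0187
scene 51.71200235398301 322.5040016448344 239.05905752182915 [[0.748, -0.518, 0.416, -0.023], [-0.664, -0.571, 0.483, -0.604], [-0.013, -0.637, -0.771, 1.06], [0.0, 0.0, 0.0, 1.0]]
filler_cap 0.8 [255.6 193.2 276.1 220.2] 266.7 206.0
filler_cap 0.6 [292.6 192.  320.1 225.3] 303.7 206.7
prep_bowl 0.63 [192.2 206.3 228.6 241.8] 210.4 220.1
squeeze_bottle 0.88 [288.  132.2 304.2 189.9] 295.3 163.1
dial_timer 0.56 [387.6 318.  409.4 346.1] 398.6 331.3
top 46.11757793907446 325.5396102270436 234.20509459141908 [[0.026, -0.998, 0.049, 0.41], [-1.0, -0.026, -0.0, 0.003], [0.002, -0.049, -0.999, 1.505], [0.0, 0.0, 0.0, 1.0]]
filler_cap 0.62 [220.7 211.8 249.  241.5] 232.5 225.6
filler_cap 0.6 [284.8 211.2 312.  238.4] 298.2 225.0
dispenser 0.9 [262.  194.1 338.6 265.1] 300.4 230.8
prep_bowl 0.23 [287.  210.  315.1 239.9] 298.1 225.2
squeeze_bottle 0.96 [204.7 157.1 237.4 185.4] 220.0 170.8
dial_timer 0.78 [422.2 223.6 443.2 248.6] 433.1 235.7
```

View pics/scene0.png

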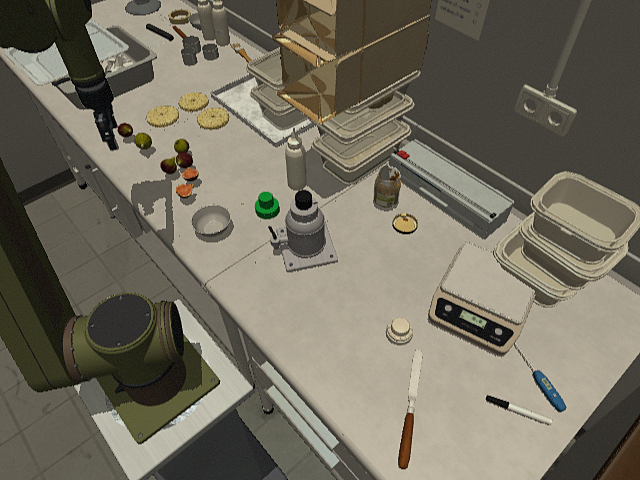

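View pics/top0.png

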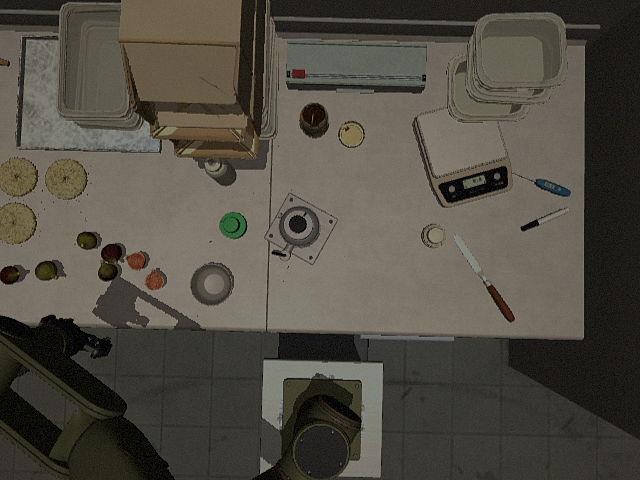

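The scene picture shows the real cap (black grip) at about (303,200) and the green look-alike at (267,205). In the top view the black grip is at about (298,225), the green cap at (233,225), the bowl at (212,284), the bottle at (217,170) and the timer at (433,236). Next I zoom in and measure.

```bash
python3 - <<'E'
from h import *
ims=[]
fs={}
for n,(x,y) in {"scene":(300,215),"top":(298,228)}.items():
    f=manip.grab_frame(n); fs[n]=f
    c=f["frame"][y-40:y+40,x-40:x+40]; ims.append(cv2.resize(c,(400,400),interpolation=cv2.INTER_NEAREST))
    g=f["frame"].max(2).astype(int)
    m=np.zeros((480,640),np.uint8)
    if n=="top": sub=(slice(211,240),slice(283,314))
    else: sub=(slice(186,212),slice(290,318))
    m[sub]=(g[sub]<50)
    k,l,st,ce=cv2.connectedComponentsWithStats(m); i=1+np.argmax(st[1:,4]); print(n,st[i],ce[i])
    for r in manip.regions_of("filler_cap",f): print(r["score"],r["box"])
    if n=="top":
        p=atz(f,*ce[i],0.2); print("top black",p)
        for q in [[0,0,.2]]: print(proj(fs["scene"],p), "proj scene griptop",proj(fs["scene"],p+[0,0,-.06]), proj(f,[p[0],p[1],0]))
for nm,u,v,z in [("bowl",212,284,.04),("bottle",217,170,.15),("timer",433,236,.04),("green",233,225,.03)]:
    print(nm,atz(fs["top"],u,v,z).round(3))
cv2.imwrite("pics/z0.png",cv2.cvtColor(np.hstack(ims),cv2.COLOR_RGB2BGR))
E
```

```text
scene [295 190  17  20 282] [303.19858156 199.68794326]
0.9 [256.4, 194.5, 279.3, 223.1]
0.83 [293.1, 192.1, 320.3, 223.9]
top [289 215  18  18 242] [297.33057851 223.65289256]
0.67 [285.6, 207.7, 311.3, 240.0]
0.61 [219.2, 209.8, 249.2, 241.1]
top black [0.49672713 0.06879035 0.2       ]
(np.float64(303.25643574815587), np.float64(195.4823154429357)) proj scene griptop (np.float64(304.2731505195739), np.float64(212.23561511204895)) (np.float64(300.94609795671533), np.float64(228.6961981365571))
bowl [0.345 0.293 0.04 ]
bottle [0.625 0.269 0.15 ]
timer [ 0.484 -0.277  0.04 ]
green [0.5   0.246 0.03 ]
```

View pics/z0.png

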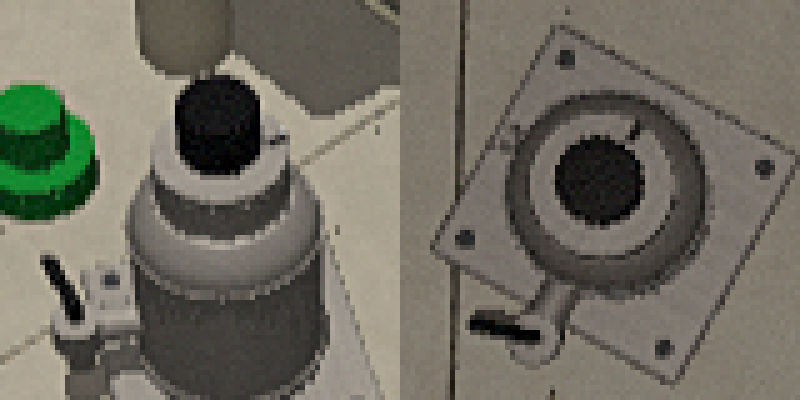

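Both views agree: the cap axis is at about (0.497, 0.068). I move above it with the gripper open, turning the wrist along with joint 1.

Emit:
{"fn": "move_arm", "kwargs": {
  "motion": [-10,14,-20,0.05,1,-40,55,-40,0.14,1,-70,97,-50,0.23,1,-100,138,-50,0.32,1,-130,180,-50,0.41,1,-160,222,-50,0.5,1,-190,263,-50,0.59,1,-220,305,-50,0.68,1,-248,343,-50,0.77,1,-276,382,-50,0.85,1,-295,408,-50,0.92,1,-304,421,-50,0.92,1],
  "grip_force": 15
}}

```text
t: 2.0
tool_pos: [0.4978, 0.0651, 0.2814]
tcp_rot: [0.001, 0.994, 0.105, 0.001]
wrist_force: [0.6, -0.3, -0.5]
finger_gap: 0.0852
```

```bash
cat > st.py <<'E'
from h import *
from scipy.spatial.transform import Rotation as Ro
def show():
    s=manip.get_state(); q=s["tcp_rot"]; R=Ro.from_quat([q[1],q[2],q[3],q[0]]).as_matrix()
    print("t",round(s["t"],2),"q",s["joints"].round(3),"p",s["tool_pos"].round(4),"jawyaw",round(np.arctan2(R[1,0],R[0,0]),4),"F",s["wrist_force"].round(2),"T",s["wrist_torque"].round(3),"gap",round(s["finger_gap"],4))
    return s,R
E
python3 - <<'E'
from st import *
s,R=show()
print(R.round(4).tolist())
print("delta tool", 1000*R.T@(np.array([.497,.068,.172])-s["tool_pos"]))
f=manip.grab_frame("scene"); save(f,"scene1")
E
```

```text
t 2.0 q [ 4.700e-02  1.670e-01  1.572e+00 -1.000e-03  1.402e+00 -1.640e-01] p [0.4978 0.0651 0.2814] jawyaw 0.2114 F [ 0.64 -0.3  -0.51] T [0.057 0.034 0.023] gap 0.0852
[[0.9777, 0.2098, 0.0012], [0.2098, -0.9777, -0.0012], [0.0009, 0.0015, -1.0]]
delta tool [ -0.26118415  -3.14511711 109.40106367]
```

View pics/scene1.png

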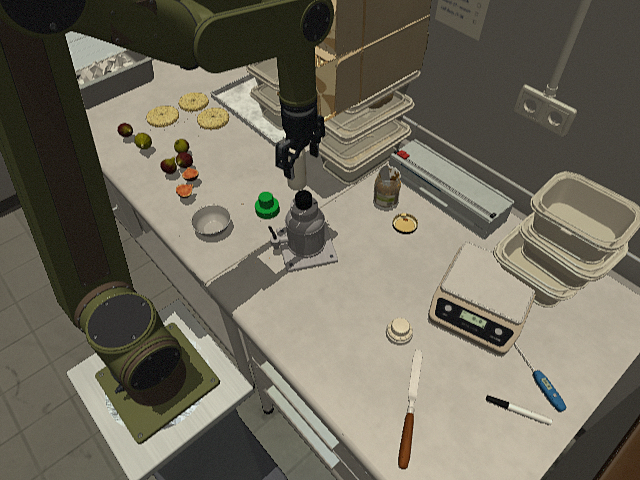

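The gripper is above the cap, with the black grip at (303,200) right under the fingers. I go down part of the way and check the settled pose.

Emit:
{"fn": "move_arm", "kwargs": {
  "motion": [0,0,20,0,1,0,0,40,0,1,0,0,50,0,1,0,0,50,0,1,0,0,50,0,1]
}}

```text
t: 2.55
tool_pos: [0.496, 0.0691, 0.2317]
tcp_rot: [-0.0, 0.994, 0.108, 0.0]
wrist_force: [0.9, 0.2, 0.1]
finger_gap: 0.0855
```

```bash
python3 - <<'E'
from st import *
s,R=show()
print("delta tool", 1000*R.T@(np.array([.497,.068,.172])-s["tool_pos"]))
E
```

```text
t 2.55 q [ 0.054  0.203  1.655  0.     1.284 -0.163] p [0.496  0.0691 0.2317] jawyaw 0.2172 F [0.89 0.21 0.06] T [ 0.006 -0.017  0.025] gap 0.0855
delta tool [ 0.68297458  1.30326478 59.70545433]
```

Emit:
{"fn": "move_arm", "kwargs": {
  "motion": [1,1,15,0,1,1,1,30,0,1,1,1,45,0,1,1,1,57,0,1,1,1,59,0,1,1,1,59,0,1]
}}

```text
t: 3.15
tool_pos: [0.4974, 0.0679, 0.1725]
tcp_rot: [-0.0, 0.994, 0.108, 0.0]
wrist_force: [0.2, 0.8, 0.8]
finger_gap: 0.0851
```

Emit:
{"fn": "move_arm", "kwargs": {
  "motion": [0,0,0,0,-1,0,0,0,0,-1,0,0,0,0,-1,0,0,0,0,-1,0,0,0,0,-1,0,0,0,0,-1,0,0,0,0,-1,0,0,0,0,-1],
  "grip_force": 15
}}

```text
t: 3.95
tool_pos: [0.4977, 0.0677, 0.173]
tcp_rot: [0.0, 0.994, 0.108, 0.001]
wrist_force: [-1.1, 0.7, 6.1]
finger_gap: 0.0389
```

```bash
python3 - <<'E'
from st import *
s,R=show()
f=manip.grab_frame("scene"); cv2.imwrite("pics/z1.png",cv2.resize(cv2.cvtColor(f["frame"],cv2.COLOR_RGB2BGR)[140:260,220:380],(800,600),interpolation=cv2.INTER_CUBIC))
E
```

```text
t 3.95 q [ 0.051  0.261  1.739  0.     1.14  -0.165] p [0.4977 0.0677 0.173 ] jawyaw 0.216 F [-1.08  0.73  6.07] T [-0.028  0.121 -0.038] gap 0.0389
```

View pics/z1.png

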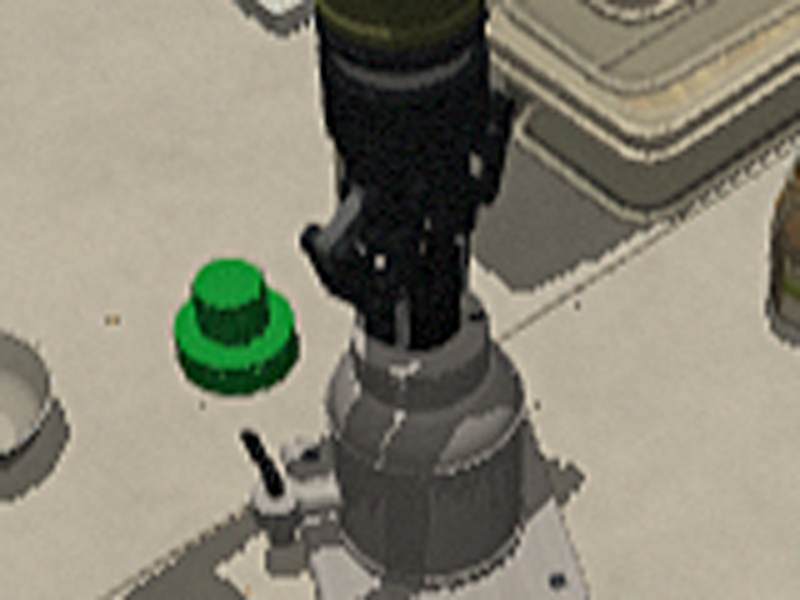

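The grip is held: the gap is 38.9 mm and the fingers are clear of the steel shoulder. I try anticlockwise first (world +z, so a negative tool turn).

Emit:
{"fn": "move_arm", "kwargs": {
  "motion": [0,0,0,-0.05,-1,0,0,0,-0.1,-1,0,0,0,-0.15,-1,0,0,0,-0.2,-1,0,0,0,-0.25,-1,0,0,0,-0.3,-1,0,0,0,-0.35,-1,0,0,0,-0.4,-1,0,0,0,-0.45,-1,0,0,0,-0.45,-1]
}}

```text
t: 5.0
tool_pos: [0.4985, 0.0676, 0.1731]
tcp_rot: [0.0, 0.945, 0.327, 0.001]
wrist_force: [1.6, -1.1, 6.3]
finger_gap: 0.0395
```

```bash
python3 - <<'E'
from st import *
for i in range(3):
  s,R=show()
  f=manip.grab_frame("top")
c=f["frame"][188:268,258:338]; a=cv2.resize(c,(400,400),interpolation=cv2.INTER_NEAREST)
f=manip.grab_frame("scene"); b=cv2.resize(f["frame"][175:255,260:340],(400,400),interpolation=cv2.INTER_NEAREST)
cv2.imwrite("pics/z2.png",cv2.cvtColor(np.hstack([b,a]),cv2.COLOR_RGB2BGR))
E
```

```text
t 5.0 q [ 0.051  0.261  1.739 -0.     1.139 -0.615] p [0.4985 0.0676 0.1731] jawyaw 0.6654 F [ 1.58 -1.13  6.27] T [-0.097 -0.186 -0.229] gap 0.0395
t 5.05 q [ 0.051  0.261  1.739 -0.     1.139 -0.614] p [0.4985 0.0676 0.173 ] jawyaw 0.6647 F [ 1.06 -0.56  5.83] T [-0.069 -0.175 -0.173] gap 0.0392
t 5.1 q [ 0.051  0.261  1.739 -0.     1.139 -0.614] p [0.4985 0.0676 0.1731] jawyaw 0.6645 F [ 1.57 -1.22  4.67] T [-0.061 -0.148 -0.233] gap 0.0392
```

View pics/z2.png

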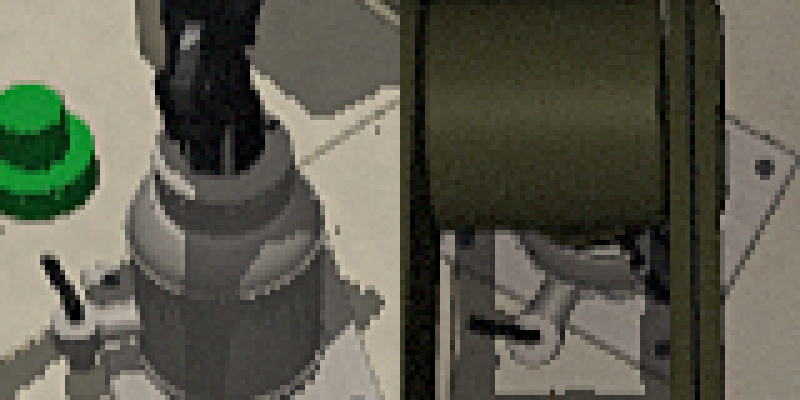

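There is a steady torque of about -0.2 N m, and the pointer is no longer seen where it was at (275,138). To tell a stop from plain friction, I ease back 0.1 rad and compare torques.

Emit:
{"fn": "move_arm", "kwargs": {
  "motion": [0,0,0,0.03,-1,0,0,0,0.07,-1,0,0,0,0.1,-1]
}}

```text
t: 5.5
tool_pos: [0.4978, 0.0674, 0.1729]
tcp_rot: [0.001, 0.96, 0.278, 0.001]
wrist_force: [0.2, -0.3, 6.5]
finger_gap: 0.0394
```

```bash
python3 - <<'E'
from st import *
s,R=show()
E
```

```text
t 5.5 q [ 5.100e-02  2.610e-01  1.739e+00 -1.000e-03  1.140e+00 -5.130e-01] p [0.4978 0.0674 0.1729] jawyaw 0.5641 F [ 0.22 -0.34  6.49] T [-0.116  0.08   0.114] gap 0.0394
```

Emit:
{"fn": "move_arm", "kwargs": {
  "motion": [0,0,0,-0.03,-1,0,0,0,-0.06,-1]
}}

```text
t: 5.7
tool_pos: [0.4979, 0.0675, 0.1729]
tcp_rot: [0.0, 0.951, 0.308, 0.001]
wrist_force: [1.6, -1.9, 5.8]
finger_gap: 0.0392
```

```bash
python3 - <<'E'
from st import *
s,R=show()
E
```

```text
t 5.7 q [ 5.100e-02  2.610e-01  1.739e+00 -1.000e-03  1.140e+00 -5.750e-01] p [0.4979 0.0675 0.1729] jawyaw 0.6257 F [ 1.62 -1.93  5.75] T [-0.19  -0.032 -0.422] gap 0.0392
```

Emit:
{"fn": "move_arm", "kwargs": {
  "motion": [0,0,0,-0.05,-1,0,0,0,-0.1,-1,0,0,0,-0.15,-1]
}}

```text
t: 6.0
tool_pos: [0.4985, 0.0676, 0.1729]
tcp_rot: [0.001, 0.926, 0.378, 0.001]
wrist_force: [2.5, -0.9, 3.6]
finger_gap: 0.0394
```

```bash
python3 - <<'E'
from st import *
s,R=show()
E
```

```text
t 6.0 q [ 0.051  0.261  1.739 -0.     1.139 -0.725] p [0.4985 0.0676 0.1729] jawyaw 0.776 F [ 2.52 -0.89  3.58] T [-0.421 -0.547 -0.498] gap 0.0394
```

The torque is -0.5 N m anticlockwise and only 0.11 clockwise, so the anticlockwise side has a stop. I turn clockwise in chunks and read the torque after each.

Emit:
{"fn": "move_arm", "kwargs": {
  "motion": [0,0,0,0.06,-1,0,0,0,0.12,-1,0,0,0,0.18,-1,0,0,0,0.24,-1,0,0,0,0.3,-1,0,0,0,0.36,-1,0,0,0,0.42,-1,0,0,0,0.48,-1,0,0,0,0.54,-1,0,0,0,0.6,-1]
}}

```text
t: 7.0
tool_pos: [0.4975, 0.0682, 0.1728]
tcp_rot: [-0.0, 0.996, 0.086, 0.001]
wrist_force: [-0.9, 1.8, 5.6]
finger_gap: 0.0389
```

```bash
python3 - <<'E'
from st import *
s,R=show()
E
```

```text
t 7.0 q [ 5.20e-02  2.61e-01  1.74e+00  1.00e-03  1.14e+00 -1.22e-01] p [0.4975 0.0682 0.1728] jawyaw 0.1728 F [-0.94  1.85  5.56] T [ 0.322 -0.057  0.078] gap 0.0389
```

Emit:
{"fn": "move_arm", "kwargs": {
  "motion": [0,0,0,0.06,-1,0,0,0,0.12,-1,0,0,0,0.18,-1,0,0,0,0.24,-1,0,0,0,0.3,-1]
}}

```text
t: 7.5
tool_pos: [0.4977, 0.0682, 0.1728]
tcp_rot: [-0.0, 0.998, -0.064, 0.001]
wrist_force: [-0.5, 1.7, 5.1]
finger_gap: 0.0393
```

```bash
python3 - <<'E'
from st import *
s,R=show()
f=manip.grab_frame("scene"); b=cv2.resize(f["frame"][175:255,260:340],(400,400),interpolation=cv2.INTER_NEAREST)
cv2.imwrite("pics/z3.png",cv2.cvtColor(b,cv2.COLOR_RGB2BGR))
E
```

```text
t 7.5 q [5.10e-02 2.61e-01 1.74e+00 1.00e-03 1.14e+00 1.78e-01] p [0.4977 0.0682 0.1728] jawyaw -0.1273 F [-0.52  1.69  5.11] T [ 0.254 -0.129  0.136] gap 0.0393
```

View pics/z3.png

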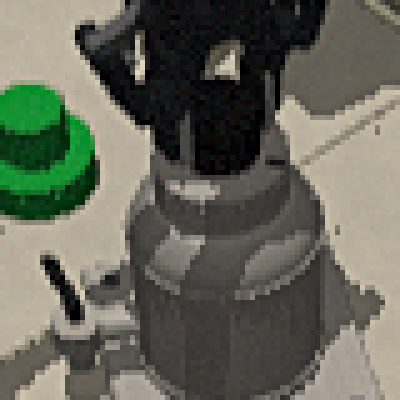

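Clockwise it turns at a low torque (0.08–0.14 N m). I keep going to the other stop.

Emit:
{"fn": "move_arm", "kwargs": {
  "motion": [0,0,0,0.06,-1,0,0,0,0.12,-1,0,0,0,0.18,-1,0,0,0,0.24,-1,0,0,0,0.3,-1]
}}

```text
t: 8.05
tool_pos: [0.4978, 0.068, 0.1728]
tcp_rot: [-0.0, 0.977, -0.212, 0.001]
wrist_force: [0.4, 0.5, 4.8]
finger_gap: 0.0389
```

```bash
python3 - <<'E'
from st import *
s,R=show()
E
```

```text
t 8.05 q [0.051 0.261 1.739 0.    1.14  0.478] p [0.4978 0.068  0.1728] jawyaw -0.4266 F [0.39 0.5  4.75] T [ 0.115 -0.141  0.109] gap 0.0389
```

Emit:
{"fn": "move_arm", "kwargs": {
  "motion": [0,0,0,0.06,-1,0,0,0,0.12,-1,0,0,0,0.18,-1,0,0,0,0.24,-1,0,0,0,0.3,-1]
}}

```text
t: 8.55
tool_pos: [0.4978, 0.0677, 0.1727]
tcp_rot: [-0.0, 0.935, -0.355, 0.001]
wrist_force: [1.8, 1.3, 5.5]
finger_gap: 0.0394
```

```bash
python3 - <<'E'
from st import *
s,R=show()
f=manip.grab_frame("scene"); b=cv2.resize(f["frame"][175:255,260:340],(400,400),interpolation=cv2.INTER_NEAREST)
cv2.imwrite("pics/z4.png",cv2.cvtColor(b,cv2.COLOR_RGB2BGR))
E
```

```text
t 8.55 q [ 0.051  0.261  1.74  -0.     1.139  0.777] p [0.4978 0.0677 0.1727] jawyaw -0.7255 F [1.78 1.29 5.48] T [ 0.321 -0.542  0.508] gap 0.0394
```

View pics/z4.png

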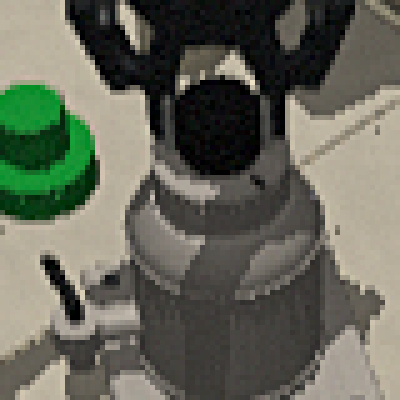

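The torque is now 0.51 N m, a stop, and the pointer has come round to zoom (257,182), at the front right. I push a little more and check that the pointer stays put.

Emit:
{"fn": "move_arm", "kwargs": {
  "motion": [0,0,0,0.06,-1,0,0,0,0.12,-1,0,0,0,0.18,-1]
}}

```text
t: 8.9
tool_pos: [0.4978, 0.0676, 0.1725]
tcp_rot: [-0.0, 0.899, -0.437, 0.001]
wrist_force: [2.7, 0.9, 3.1]
finger_gap: 0.0395
```

```bash
python3 - <<'E'
from st import *
s,R=show()
f=manip.grab_frame("scene"); b=cv2.resize(f["frame"][175:255,260:340],(400,400),interpolation=cv2.INTER_NEAREST)
cv2.imwrite("pics/z5.png",cv2.cvtColor(b,cv2.COLOR_RGB2BGR))
for n,(u,v) in {"start":(260+278/5-.5,175+139/5-.5),"stop":(260+257/5-.5,175+182/5-.5)}.items():
    p=atz(f,u,v,.166); d=p[:2]-[.4978,.068]; print(n,np.hypot(*d),np.degrees(np.arctan2(d[1],d[0])))
E
```

```text
t 8.9 q [ 5.100e-02  2.610e-01  1.740e+00 -1.000e-03  1.139e+00  9.560e-01] p [0.4978 0.0676 0.1725] jawyaw -0.9044 F [2.74 0.88 3.09] T [ 0.161 -0.395  0.454] gap 0.0395
start 0.028122659456573 -22.372350423907456
stop 0.025812558327530606 -91.83476218581382
```

View pics/z5.png

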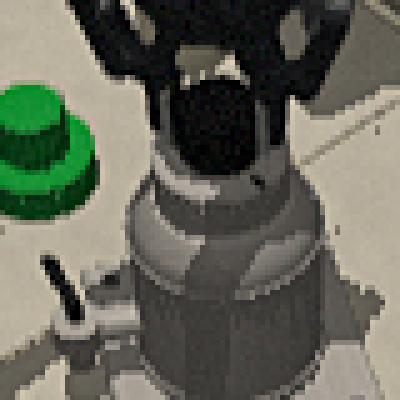

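The pointer stays at (257,182) while the fingers slip, so this is the open stop, about 65° clockwise from the start. I ease back 5°, then lift gently.

Emit:
{"fn": "move_arm", "kwargs": {
  "motion": [0,0,0,-0.04,-1,0,0,0,-0.09,-1,0,0,0,-0.09,-1,0,0,-3,-0.09,-1,0,0,-6,-0.09,-1,0,0,-9,-0.09,-1,0,0,-9,-0.09,-1],
  "grip_force": 20
}}

```text
t: 9.65
tool_pos: [0.4968, 0.0677, 0.1814]
tcp_rot: [0.0, 0.918, -0.396, -0.0]
wrist_force: [1.3, 0.1, -1.9]
finger_gap: 0.039
```

```bash
python3 - <<'E'
from st import *
s,R=show()
f=manip.grab_frame("scene"); b=cv2.resize(f["frame"][175:255,260:340],(400,400),interpolation=cv2.INTER_NEAREST)
cv2.imwrite("pics/z6.png",cv2.cvtColor(b,cv2.COLOR_RGB2BGR))
E
```

```text
t 9.65 q [0.051 0.252 1.728 0.    1.163 0.865] p [0.4968 0.0677 0.1814] jawyaw -0.8142 F [ 1.28  0.09 -1.87] T [-0.022 -0.018  0.033] gap 0.039
```

View pics/z6.png

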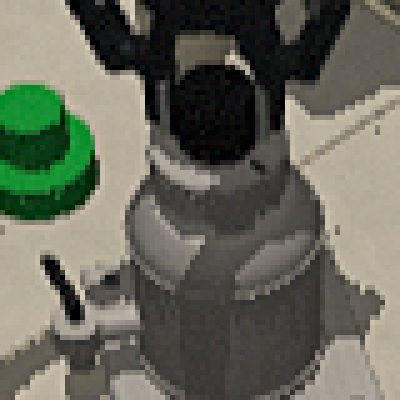

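The cap rose with the gripper: the pointer is about 3 px higher and the load is only its weight. I lift to about 10 cm above the neck.

Emit:
{"fn": "move_arm", "kwargs": {
  "motion": [0,0,-6,0,-1,0,0,-13,0,-1,0,0,-20,0,-1,0,0,-30,0,-1,0,0,-42,0,-1,0,0,-55,0,-1,0,0,-68,0,-1,0,0,-81,0,-1,0,0,-94,0,-1,0,0,-105,0,-1,0,0,-111,0,-1,0,0,-111,0,-1],
  "grip_force": 25
}}

```text
t: 10.9
tool_pos: [0.4978, 0.0677, 0.2936]
tcp_rot: [-0.001, 0.918, -0.396, 0.001]
wrist_force: [-0.7, -0.2, -1.8]
finger_gap: 0.039
```

Emit:
{"fn": "move_arm", "kwargs": {
  "motion": [0,0,0,0,-1,0,0,0,0,-1,0,0,0,0,-1,0,0,0,0,-1,0,0,0,0,-1]
}}

```text
t: 11.4
tool_pos: [0.4971, 0.0676, 0.292]
tcp_rot: [0.0, 0.918, -0.396, -0.0]
wrist_force: [0.2, -0.9, -1.9]
finger_gap: 0.0391
```

```bash
python3 - <<'E'
from st import *
s,R=show()
f=manip.grab_frame("scene"); cv2.imwrite("pics/z7.png",cv2.resize(cv2.cvtColor(f["frame"],cv2.COLOR_RGB2BGR)[110:260,180:380],(800,600),interpolation=cv2.INTER_CUBIC))
show()
E
```

```text
t 11.4 q [ 0.051  0.16   1.553 -0.     1.429  0.865] p [0.4971 0.0676 0.292 ] jawyaw -0.8141 F [ 0.17 -0.91 -1.85] T [-0.026  0.02   0.007] gap 0.0391
t 11.45 q [ 0.051  0.16   1.553 -0.     1.429  0.865] p [0.4971 0.0677 0.2921] jawyaw -0.8141 F [-0.34  0.13 -1.46] T [ 0.023 -0.034  0.049] gap 0.0388
```

View pics/z7.png

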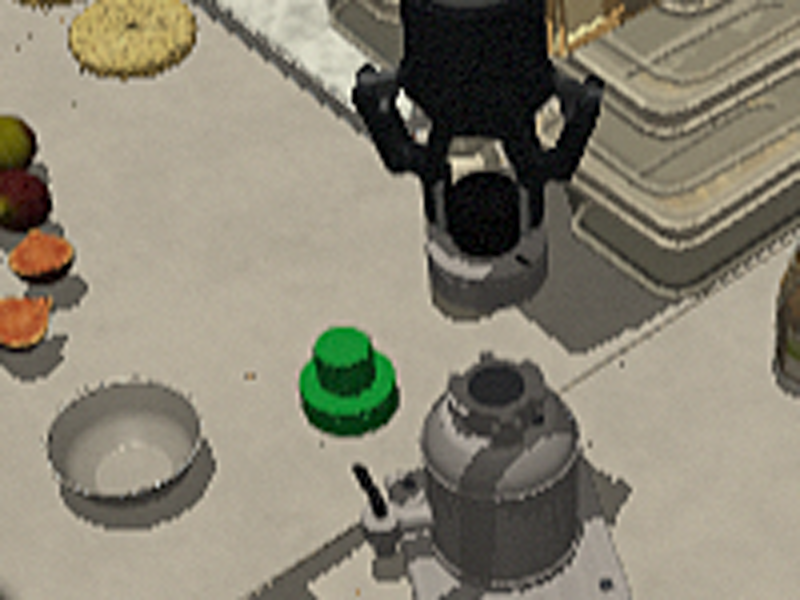

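The cap hangs upright in the gripper at (487,250), the open neck is visible below at (495,385), and the bowl and the green cap stand where they were. I hand in.

```bash
python3 - <<'E'
from st import *
print(manip.hand_in()); show()
E
```

```text
the job is handed in; nothing more can be done
None
the job is handed in; nothing more can be done
```

The filler cap is off the dispenser and was held upright and still in the gripper, about 10 cm above the neck, when I handed the job in at t ≈ 11.5 s. `hand_in` reported no verdict.

- **Finding the way it turns:** I gripped the black grip at 15 N. Anticlockwise hit a stop early, with about 0.5 N m against 0.1 N m the other way. Clockwise it turned about 65° to the open stop, where the pointer stayed put while the fingers slipped.
- **Lifting off:** I eased back 5° and lifted straight up. The grip was raised to 20 N for the start of the lift and 25 N for the rest.
- **Last checks:** The fingers were 39 mm apart and the upward load was about 1.5–1.9 N, which is about the cap's weight. The tool was pointing straight down at z = 0.292 m, above the neck axis. The picture shows the cap clear of the open neck.
- **Bystanders:** The bowl and the green look-alike stand where they were in that last picture. The squeeze bottle and the timer were outside it or hidden; the arm did not go near either, but I did not look at them again.

No check failed. The first torque reading at the anticlockwise stop was ambiguous, so I reversed a little and tried again to confirm it.

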